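# Take a dead battery pack out of the side of a backup-power unit and pin its bar shut

## Robot

A 6-joint arm with a two-finger parallel gripper is mounted at the origin on a cart in front of the work surface, level with it; the furniture and walls round the work are solid. World frame = base frame: x ahead of the robot, y to its left, z up, the work surface at z = 0. Lengths are in m, angles in degrees, forces in N, time in s.
With the tool pointing down it reaches from about 0.275 to 0.775 m from the base axis. Payload 14.6 kg.
Tool frame: the origin (TCP) lies at the very end of the fingers, on their centre line; the grasp point (between the pads) lies 19 mm behind it; z points along the fingers, y is the line along which they close (so a half turn about z gives the same grasp; the last joint's range is limited). The gripper opens to 85 mm and grips with 20 to 120 N. Pads are 22 mm wide; open, the fingers measure 114 mm over their backs; the gripper's body (76 mm by 85 mm) begins 54 mm behind the grasp point. The pads swing forward as they close: fully open they stand 13 mm farther back than shut.
Start: joints at [-77.481, 15.075, -2.767, 72.158, 0, 81.102], TCP at [0.192, -0.489, 0.231] pointing down, gripper open.
Joint ranges: [-151.79, 151.79], [-50.71, 97.33], [-67.44, 78.34], [-121.81, 120.89], [-77.56, 73.72], [-180, 180]. Speed limits (degrees/s): [108.29, 108.29, 147.25, 159.86, 180, 180].

## Interface

Orientations are given as [roll, pitch, yaw] about the fixed x, y, z axes, in that order (R = Rz(yaw) Ry(pitch) Rx(roll)).
In Python, from plant import r gives the robot as it stands.
- The arm moves only by the tool drive_tool, never from a script. Its argument "commands" is a list that holds one entry, the list of rows, each a list of 7 numbers: the turn, a rotation vector about the tool's x, y, z scaled (see below), then the shift along the tool's x, y, z scaled (see below), then the opening, from 0 (shut) to 1 (fully open). In form: [[[wx, wy, wz, dx, dy, dz, claw], ...]]. A call has 1 to 12 rows; each row shifts and turns the commanded pose from where the row before left it, along the tool's axes as they then stand; what a row does not reach is not made up. The controller multiplies each number of a shift by 250 mm and each number of a turn by 180 degrees. A row lasts 1/8 s, in which the tool goes at most 62.5 mm and 10.7 degrees, less where a joint would pass 70% of its speed; a pose out of reach is approached as far as the arm can. A call with a number of a shift or a turn outside -1 to 1 is refused whole. A call with a gripper value outside its range is refused whole. The fingers move at their own pace and stop on an object; "newtons" is the grip in N (left out, the last holds). Time passes only in rows, so rows that do not move let the fingers close. It gives the time, the measured TCP pose, the force, the opening and the grip force at its end, in the units of the state.
- r.get_obs(): the state, without advancing time (a new reading comes with each control period).
- r.capture(name): name is "scene" or "top" or "wrist"; returns a dict with "pixels" (420x560x3 uint8, blue, green, red), "mtx" (3x3 intrinsics, pixels), "k1" (the pictures are not rectified: a ray, as slopes to the right and down, at radius r is drawn at 1 + k1 r^2 times it, then the intrinsics apply), "position" and "orientation" of the camera in the world. Camera axes: x right, y down, z forward; pixel columns grow to the right and rows downward; lengths in m; the calibration is good to about 2 mm. A picture is of the moment at which its call begins. There is no depth.
- r.job_done(): hands the job in; it is judged then, once.
Trained networks look in a picture, given as the dict that the camera call returned (one of the last four; its "shot" number tells which), for a name from the list of things; names that differ only in an ending like _2 or _b are one class to them, and where a whole thing is asked for, a point or a joint stands for the part that bears it (a point fixed in the world has none). Each returns a list of dicts, best first, with "score" (0 to 1); they miss things now and then, are a little off and sometimes report something else, mostly with a low value. They report only what shows in the picture. A call takes as long as a camera call.
- r.search_frame(picture, target): "point" ([row, column] in pixels, amid what is visible of it).
- r.silhouettes(picture, target): "mask" (420x560 bool, what is visible of it) and "point" ([row, column] in pixels, amid what is visible of it).
- r.landmark_of(picture, target): "point" ([row, column] in pixels: a listed point, or the origin of a listed thing).
The state is a dict: "clock": time; "joint_pos": joint angles; "joint_velocities": joint speeds; "joint_torque": joint torques, N m; "tool_pos": TCP position; "tcp_rot": TCP orientation; "ft_force": force on the tool from outside, world axes, zero at the start; "ft_torque": the same for the moment, N m; "finger_gap": opening from 0.0 (shut) to 1.0 (fully open); "grasp_force": force on a finger pad.
Only numpy, scipy, OpenCV 4.12 (cv2) and the standard library are available. Lean on these libraries where they do the work, as an engineer would, in place of code of your own. Each camera call takes 0.05 s, during which the arm holds its last target. There are 200 camera calls.

## Task

The battery pack in the white backup-power unit is dead, and the unit's roof does not open. Swing the steel retaining bar aside, draw the pack out through the mouth and stand it upright, flat on the floor of the white tray; then swing the bar fully shut again and push the headed pin from its stand down through the fork and bar holes until its collar sits on the fork. Let go of everything, and leave the orange-capped jar, the small bottle and the beakers where they are.

Things in the scene. Friction and masses are not known exactly. Their poses are not given: they have to be found in the camera images.
- unit: Case 120 deep, 78 wide, 104 mm high, fixed, roof closed. Origin on the table under the middle of its mouth; x points into the case, y left as seen facing the mouth, z up. The mouth (52 wide, 90 mm high, no sill: the bay's floor is the table) is at x = 0 and faces -x, roughly to the robot. The pack stands inside, axes parallel to the unit's, and leaves along -x with 3 mm to spare each side.
- retaining_bar (a joint): Angle (rad) of the steel bar across the mouth, on an upright hinge left of it. 0 = shut on its stop, its lug's hole in line with the fork's; grows as the free end swings out to the unit's -x, then left; stop at 1.75; starts below 0.3; clear of the pack's way from 1.45. Stays where left (0.5 N at the peg moves it). Bar 22 to 32 mm above the table, with a rubber bumper in front of the pack.
- bar_hinge (a point): Hinge axis of the bar (vertical), 27 mm above the table, at x = -18 mm, y = +56 mm in the unit's frame.
- bar_peg (a point): Centre of the black upright round peg on the bar's free end, by which the bar is swung: 14 mm diameter, its upper end 18 mm above this point (79 mm above the table), its lower end 26 mm below it. 158 mm from the hinge axis. This point is 61 mm above the table. With the bar shut it lies 40 mm beyond the fork hole, away from the mouth.
- battery_center (a point): Centre (half-way up) of the grey battery pack, a block 105 long (x), 46 wide (y), 84 mm high, 0.25 to 0.5 kg, standing on its base. x points away from its handle. At the start it is inside the case, 55 mm behind the mouth; it is wholly outside when this point is more than 53 mm in front of the mouth.
- battery_handle (a point): Middle of the part to grip of the pack's handle, a black upright fin out of the middle of the pack's front: 12 mm thick (y), 26 mm high, 45 mm long (x); this point lies 78 mm from the pack's centre along its -x and 26 mm above the centre (68 mm above the table). The fin passes over the bar.
- pin_grip (a point): Middle of the black round grip (18 mm diameter, 36 mm high) of the headed steel pin. Below it, from 18 to 24 mm below this point, a collar of 30 mm diameter; below the collar a shank of 12 mm diameter, 41 mm long, its last 10 mm tapered. At the start it stands upright in the hole of its stand, collar on top. z runs up the pin.
- pin_stand: Grey block 58 x 58 x 46 mm, fixed, with an upright hole of 18 mm in its middle, in which the pin stands. Origin under its centre.
- fork_seat (a point): Centre of the upper fork hole on the fork's top face (44 mm above the table), right of the mouth, at x = -18, y = -62 mm in the unit's frame. Two fixed steel prongs (36-44 and 10-18 mm above the table) with upright 18 mm holes; the bar's lug (19 mm hole) comes between. With the pin seated its collar lies on this face, the middle of its grip 24 mm above this point.
- tray_in (a point): Centre of the floor of the white open tray, fixed on the table: 112 (x) by 162 (y) by 24 mm high, walls and floor 4 mm, so 104 x 154 mm inside; the floor is 4 mm above the table. Axes along its sides. The tray and the pin stand may change places.
- orange_jar: Bystander: jar with orange cap, 41 mm diameter, 53 mm high. Origin under its centre.
- dropper_bottle: Bystander: small white bottle, 50 mm diameter, 100 mm high. Origin under its centre. (The other white bottles are not listed.)
- small_beaker: Bystander: smaller glass beaker, 76 mm wide, 85 mm high. Origin under its centre.
- large_beaker: Bystander: larger glass beaker, 88 mm wide, 100 mm high. Origin under its centre.
- battery: The same grey battery pack, origin under its centre.

How it is judged:
By the outcome, as a careful person would: the job done as asked, in the order asked, and still so for the second after the job is handed in, with the robot touching nothing.
It also fails if it takes over 72 s, if anything falls off the work surface, if the arm or the gripper's body presses on something with over 40 N, if the wrist force passes 120 N, or if a joint passes its speed limit or range.

## Working session

There is one attempt and no reset: what is moved stays moved. The work goes in short steps, Python scripts to look and compute and a tool call to move; the robot and the scene stay as the last step left them, time stands still between calls to the robot, and variables do not carry over. Pictures are saved under pics/ and viewed, at most 10 in all, crops included, and the job is handed in when it is done.

Besides the shell and the picture viewer there is one more tool, called after "Request:" as name([rows], argument=value, ...), one row to a line, values as JSON. drive_tool: Moves the arm, as the interface text tells. Its arguments: {"type":"object","properties":{"commands":{"type":"array"},"newtons":{"type":"number"}},"required":["commands"]}

```bash
mkdir -p pics; ls; cat > h.py <<'E'
import numpy as np, cv2
from scipy.spatial.transform import Rotation as R
from plant import r
def ray(p,pt):
    K=np.array(p["mtx"]);k=p["k1"]
    d=np.array([(pt[1]-K[0,2])/K[0,0],(pt[0]-K[1,2])/K[1,1]]);u=d.copy()
    for _ in range(20): u=d/(1+k*(u@u))
    o=p["orientation"];o=np.array(o)
    M=o if o.shape==(3,3) else (R.from_euler('xyz',o,degrees=True).as_matrix() if o.size==3 else None)
    return np.array(p["position"]),M@np.array([u[0],u[1],1])
def atz(p,pt,z):
    c,d=ray(p,pt);return c+d*(z-c[2])/d[2]
def tri(obs):
    A=0;b=0
    for p,pt in obs:
        c,d=ray(p,pt);d/=np.linalg.norm(d);P=np.eye(3)-np.outer(d,d);A=A+P;b=b+P@c
    return np.linalg.solve(A,b)
E
python3 - <<'E'
from h import *
print(r.get_obs())
P={n:r.capture(n) for n in("scene","top","wrist")}
for n,p in P.items():
    cv2.imwrite(f"pics/{n}0.png",p["pixels"]);print(n,p["mtx"],p["k1"],p["position"],p["orientation"],p["shot"])
Z=dict(unit=0,bar_hinge=.027,bar_peg=.061,battery_handle=.068,pin_grip=.070,pin_stand=0,fork_seat=.044,tray_in=.004,orange_jar=0,dropper_bottle=0,small_beaker=0,large_beaker=0)
for t,z in Z.items():
    for n,p in P.items():
        try:
            for q in r.landmark_of(p,t)[:2]:
                print(t,n,np.round(q["point"],1),round(q["score"],2),np.round(atz(p,q["point"],z),4))
        except Exception as e: print(t,n,e)
E
```

```text
pics
{'clock': 0.0, 'joint_pos': array([-7.74816121e+01,  1.51002436e+01, -2.80420931e+00,  7.21562500e+01,
        6.11636096e-04,  8.11024046e+01]), 'joint_velocities': array([ 0.00359068, -0.03300151,  0.12841466,  0.06378734,  0.007267  ,
        0.00147497]), 'joint_torque': array([ 8.76708054e-04, -6.37619805e+01,  3.84560287e+01,  1.38139990e-02,
       -9.11634015e-05, -7.13725825e-06]), 'tool_pos': array([ 0.19164126, -0.48849274,  0.23080947]), 'tcp_rot': array([-1.79940122e+02, -9.99312712e-03,  2.14159777e+01]), 'ft_force': array([-0.64457702,  0.16885886,  0.34308794]), 'ft_torque': array([-0.0470114 , -0.05390341,  0.00870838]), 'grasp_force': 0.0, 'finger_gap': 1.0010491271994464}
scene [[533.9955977    0.         283.34647888]
 [  0.         533.9955977  208.06730629]
 [  0.           0.           1.        ]] 0.06952913476528116 [-0.00811123  0.85000688  1.16809953] [-1.36316272e+02  4.18477514e-02 -1.47480500e+02] 1
top [[419.2718295    0.         277.86423849]
 [  0.         419.2718295  213.27879421]
 [  0.           0.           1.        ]] -0.13258887205822442 
[... 1159 characters left out ...]
 206.9] 0.77 [0.6198 0.2391 0.044 ]
fork_seat top [194.  194.2] 0.67 [0.6375 0.232  0.044 ]
tray_in scene [201.9 336.2] 0.96 [ 0.4685 -0.1954  0.004 ]
tray_in top [251.5 328.1] 0.58 [ 0.4642 -0.1902  0.004 ]
orange_jar scene [185.5 282.1] 0.54 [ 0.6485 -0.1711  0.    ]
orange_jar top [186.7 321.1] 0.71 [ 0.6754 -0.171   0.    ]
orange_jar top [188.2 175. ] 0.43 [0.6673 0.3055 0.    ]
dropper_bottle scene [167.1 347.7] 0.64 [ 0.5147 -0.3585  0.    ]
dropper_bottle top [232.1 375.9] 0.66 [ 0.5273 -0.3454  0.    ]
small_beaker top [186.8 170. ] 0.24 [0.672  0.3224 0.    ]
large_beaker scene [138.9 343.5] 0.7 [ 0.5947 -0.4792  0.    ]
large_beaker top [214.6 417.4] 0.87 [ 0.5853 -0.485   0.    ]
```

View pics/scene0.png

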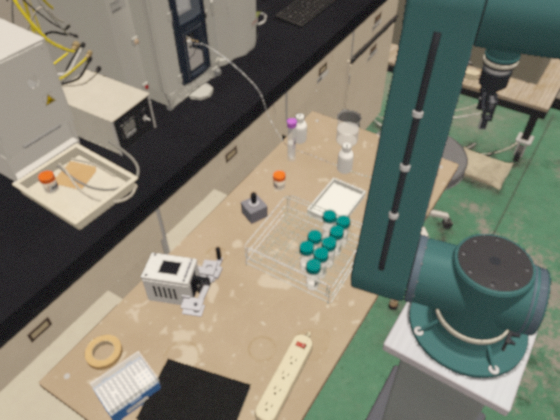

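View pics/top0.png

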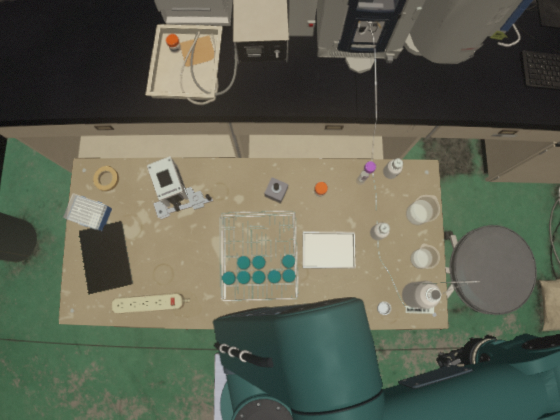

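The scene picture shows the unit at about px (170,278) with its bar and fork at about (205,270). The pin stand is at (254,208) and the tray at (336,200). A clear vial rack stands between them at about (305,250), and the jar is at (279,178). The top view agrees: unit at (165,178), peg near (207,198), tray at (328,250). Next I'll get a close view of the unit.

```bash
cat >> h.py <<'E'
def plan(way,start=None):
    """way: list of (xyz,yaw,claw,n) tool down; prints rows in tool axes and units"""
    o=r.get_obs()
    p,y=start or (o["tool_pos"],o["tcp_rot"][2])
    p=np.array(p,float)
    for (q,yaw,c,n) in way:
        q=np.array(q,float);st=(q-p)/n;dy=(yaw-y)/n
        out=[]
        for i in range(n):
            a=np.radians(y+dy*i)
            out.append([0,0,round(-dy/180,4),round((st[0]*np.cos(a)+st[1]*np.sin(a))/.25,3),round((st[0]*np.sin(a)-st[1]*np.cos(a))/.25,3),round(-st[2]/.25,3),c])
        print("n=%d mm/row %.1f"%(n,1000*np.linalg.norm(st)))
        print(out if abs(dy)>1e-6 or n==1 else (str(n)+" x",out[0]))
        p,y=q,yaw
E
python3 -c "
from h import *
plan([([.33,-.2,.3],82,1,6),([.55,.24,.28],198,1,12)])"
```

```text
n=6 mm/row 54.6
[[0, 0, np.float64(-0.0561), np.float64(0.156), np.float64(-0.146), np.float64(-0.046), 1], [0, 0, np.float64(-0.0561), np.float64(0.179), np.float64(-0.116), np.float64(-0.046), 1], [0, 0, np.float64(-0.0561), np.float64(0.197), np.float64(-0.083), np.float64(-0.046), 1], [0, 0, np.float64(-0.0561), np.float64(0.208), np.float64(-0.047), np.float64(-0.046), 1], [0, 0, np.float64(-0.0561), np.float64(0.213), np.float64(-0.01), np.float64(-0.046), 1], [0, 0, np.float64(-0.0561), np.float64(0.212), np.float64(0.028), np.float64(-0.046), 1]]
n=12 mm/row 41.0
[[0, 0, -0.0537, np.float64(0.155), np.float64(0.052), np.float64(0.007), 1], [0, 0, -0.0537, np.float64(0.144), np.float64(0.078), np.float64(0.007), 1], [0, 0, -0.0537, np.float64(0.129), np.float64(0.101), np.float64(0.007), 1], [0, 0, -0.0537, np.float64(0.111), np.float64(0.121), np.float64(0.007), 1], [0, 0, -0.0537, np.float64(0.089), np.float64(0.138), np.float64(0.007), 1], [0, 0, -0.0537, np.float64(0.064), np.float64(0.151), np.float64(0.007), 1], [0, 0, -0.0537, np.float64(0.038), np.float64(0.159), np.float64(0.007), 1], [0, 0, -0.0537, np.float64(0.011), np.float64(0.164), np.float64(0.007), 1], [0, 0, -0.0537, np.float64(-0.017), np.float64(0.163), np.float64(0.007), 1], [0, 0, -0.0537, np.float64(-0.044), np.float64(0.158), np.float64(0.007), 1], [0, 0, -0.0537, np.float64(-0.07), np.float64(0.148), np.float64(0.007), 1], [0, 0, -0.0537, np.float64(-0.094), np.float64(0.134), np.float64(0.007), 1]]
```

Request:
drive_tool([
  [[0,0,-0.056,0.156,-0.146,-0.046,1],[0,0,-0.056,0.18,-0.116,-0.046,1],[0,0,-0.056,0.2,-0.083,-0.046,1],[0,0,-0.056,0.21,-0.047,-0.046,1],[0,0,-0.056,0.213,-0.01,-0.046,1],[0,0,-0.056,0.212,0.028,-0.046,1]],
])

```text
clock: 2.7
tool_pos: [0.3315, -0.1973, 0.3008]
tcp_rot: [180.0, 0.0, 82.2]
ft_force: [1.0, 0.2, 0.3]
finger_gap: 0.999
grasp_force: 0.0
```

Request:
drive_tool([
  [[0,0,-0.054,0.155,0.052,0.007,1],[0,0,-0.054,0.144,0.078,0.007,1],[0,0,-0.054,0.129,0.1,0.007,1],[0,0,-0.054,0.11,0.12,0.007,1],[0,0,-0.054,0.09,0.138,0.007,1],[0,0,-0.054,0.064,0.15,0.007,1],[0,0,-0.054,0.038,0.16,0.007,1],[0,0,-0.054,0.01,0.164,0.007,1],[0,0,-0.054,-0.017,0.163,0.007,1],[0,0,-0.054,-0.044,0.158,0.007,1],[0,0,-0.054,-0.07,0.148,0.007,1],[0,0,-0.054,-0.094,0.134,0.007,1]],
])

```text
clock: 4.2
tool_pos: [0.55, 0.2425, 0.2792]
tcp_rot: [180.0, 0.0, -161.1]
ft_force: [0.4, -0.2, 1.0]
finger_gap: 0.996
grasp_force: 0.0
```

```bash
sed -i 's/round(\(-dy\|(st\|-st\)/float(round(\1/' h.py; sed -i 's/180,4)/180,4))/; s/\.25,3)/.25,3))/g; s/float(round((st\[0\]\*np.cos/float(round((st[0]*np.cos/; s/,round((st\[0\]\*np.sin/,float(round((st[0]*np.sin/; s/,round(-st/,float(round(-st/' h.py; grep -n "out.append" h.py
cat > look.py <<'E'
from h import *
import sys
Z=dict(unit=0,bar_hinge=.027,bar_peg=.061,battery_handle=.068,battery_center=.042,pin_grip=.070,pin_stand=0,fork_seat=.044,tray_in=.004,orange_jar=0,dropper_bottle=0,small_beaker=0,large_beaker=0)
def look(names,cams=("wrist",),save=None):
    o=r.get_obs();print("t",round(o["clock"],2),np.round(o["tool_pos"],4),np.round(o["tcp_rot"],1),"gap",round(o["finger_gap"],3),"f",np.round(o["ft_force"],1))
    res={}
    for n in cams:
        p=r.capture(n)
        if save: cv2.imwrite(f"pics/{save}_{n}.png",p["pixels"])
        for t in names:
            for q in r.landmark_of(p,t)[:2]:
                w=atz(p,q["point"],Z[t]);print(t,n,np.round(q["point"],1),round(q["score"],2),np.round(w,4));res.setdefault((t,n),w)
    return res
E
python3 -c "
from look import *
look(['unit','bar_hinge','bar_peg','battery_handle','fork_seat','pin_grip','pin_stand'],save='a')"
```

```text
28:            out.append([0,0,float(round(-dy/180,4)),round((st[0]*np.cos(a)+st[1]*np.sin(a))/.25,3)),float(round((st[0]*np.sin(a)-st[1]*np.cos(a))/.25,3)),float(round(-st[2]/.25,3)),c])Traceback (most recent call last):
  File "<string>", line 2, in <module>
    from look import *
  File "look.py", line 1, in <module>
    from h import *
  File "h.py", line 28
    out.append([0,0,float(round(-dy/180,4)),round((st[0]*np.cos(a)+st[1]*np.sin(a))/.25,3)),float(round((st[0]*np.sin(a)-st[1]*np.cos(a))/.25,3)),float(round(-st[2]/.25,3)),c])
                                                                                          ^
SyntaxError: closing parenthesis ')' does not match opening parenthesis '['
```

```bash
sed -i '28s/.*/            out.append([0,0,*np.round([-dy\/180,(st[0]*np.cos(a)+st[1]*np.sin(a))\/.25,(st[0]*np.sin(a)-st[1]*np.cos(a))\/.25,-st[2]\/.25],3).tolist(),c])/' h.py
python3 -c "
from look import *
look(['unit','bar_hinge','bar_peg','battery_handle','fork_seat','pin_grip','pin_stand'],save='a')"
```

```text
t 4.2 [0.55   0.2425 0.2792] [ 180.     0.  -161.1] gap 0.996 f [ 0.4 -0.2  1. ]
unit wrist [226.2 298.6] 0.96 [0.6197 0.2928 0.    ]
bar_hinge wrist [219.7 344.9] 0.83 [0.5825 0.3411 0.027 ]
bar_peg wrist [224.3 213.8] 0.95 [0.6283 0.1864 0.061 ]
battery_handle wrist [231.4 301. ] 0.55 [0.6009 0.2853 0.068 ]
fork_seat wrist [224.8 246.3] 0.85 [0.6233 0.2232 0.044 ]
pin_grip wrist [195.4  33.4] 0.87 [ 0.6594 -0.0243  0.07  ]
pin_grip wrist [225.9 248.6] 0.3 [0.6132 0.2256 0.07  ]
pin_stand wrist [180.4  65.6] 0.72 [ 0.6599 -0.0286  0.    ]
```

View pics/a_wrist.png

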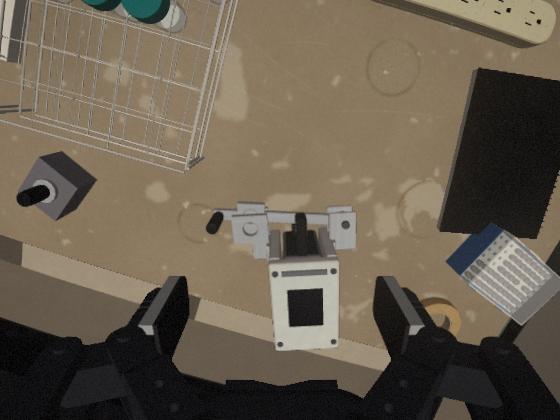

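The wrist view shows the unit's mouth at px (300,240), the fork hole at (250,228), the peg at (215,222) and the hinge at (345,225). These points fit the given geometry with a unit yaw of about 19°, and the bar is nearly shut. Now I'll move to the peg.

```bash
python3 -c "
from look import *
plan([([.63,.187,.15],-161,1,4)])"
```

```text
n=4 mm/row 40.5
[[0, 0, -0.001, -0.06, -0.076, 0.13, 1], [0, 0, -0.001, -0.059, -0.076, 0.13, 1], [0, 0, -0.001, -0.059, -0.076, 0.13, 1], [0, 0, -0.001, -0.059, -0.077, 0.13, 1]]
```

Request:
drive_tool([
  [[0,0,0,-0.06,-0.076,0.13,1],[0,0,0,-0.06,-0.076,0.13,1],[0,0,0,-0.06,-0.076,0.13,1],[0,0,0,-0.06,-0.076,0.13,0.6],[0,0,0,0,0,0,0.6]],
], newtons=25)

```text
clock: 5.22
tool_pos: [0.6302, 0.1864, 0.1471]
tcp_rot: [180.0, -0.2, -161.6]
ft_force: [0.2, -0.6, 0.4]
finger_gap: 0.608
grasp_force: 0.0
```

```bash
python3 -c "
from look import *
look(['unit','bar_hinge','bar_peg','battery_handle','fork_seat'],save='b')"
```

```text
t 5.22 [0.6302 0.1864 0.1471] [ 180.    -0.2 -161.6] gap 0.608 f [ 0.2 -0.6  0.4]
unit wrist [221.3 391.5] 0.56 [0.6204 0.2945 0.    ]
bar_hinge wrist [205.8 464.3] 0.85 [0.5809 0.337  0.027 ]
bar_peg wrist [215.  281.5] 0.6 [0.6272 0.1866 0.061 ]
battery_handle wrist [229.1 420.2] 0.89 [0.6031 0.2863 0.068 ]
fork_seat wrist [220.1 331.8] 0.79 [0.6242 0.228  0.044 ]
```

```bash
cat >> look.py <<'E'
YAW=np.radians(20.2);UX=np.array([np.cos(YAW),np.sin(YAW)]);UY=np.array([-UX[1],UX[0]]);U0=np.array([.620,.2925])
def U(x,y): return U0+x*UX+y*UY
def peg(t): return U(-.018-.158*np.sin(t),.056-.158*np.cos(t))
E
python3 -c "
from look import *
ts=np.linspace(.073,1.65,13)
plan([([.6277,.1866,.05],-161.6,.4,3)]+[([*peg(t),.05],-161.6,0,1) for t in ts[1:]])"
```

```text
n=3 mm/row 33.6
[[0, 0, 0.0, 0.004, -0.001, 0.134, 0.4], [0, 0, 0.0, 0.004, -0.001, 0.134, 0.4], [0, 0, 0.0, 0.004, -0.001, 0.134, 0.4]]
n=1 mm/row 21.0
[[0, 0, -0.0, 0.083, 0.011, -0.0, 0]]
n=1 mm/row 20.7
[[0, 0, -0.0, 0.081, 0.02, -0.0, 0]]
n=1 mm/row 20.7
[[0, 0, -0.0, 0.077, 0.03, -0.0, 0]]
n=1 mm/row 20.7
[[0, 0, -0.0, 0.073, 0.04, -0.0, 0]]
n=1 mm/row 20.7
[[0, 0, -0.0, 0.067, 0.049, -0.0, 0]]
n=1 mm/row 20.7
[[0, 0, -0.0, 0.06, 0.057, -0.0, 0]]
n=1 mm/row 20.7
[[0, 0, -0.0, 0.052, 0.065, -0.0, 0]]
n=1 mm/row 20.7
[[0, 0, -0.0, 0.043, 0.071, -0.0, 0]]
n=1 mm/row 20.7
[[0, 0, -0.0, 0.033, 0.076, -0.0, 0]]
n=1 mm/row 20.7
[[0, 0, -0.0, 0.023, 0.08, -0.0, 0]]
n=1 mm/row 20.7
[[0, 0, -0.0, 0.012, 0.082, -0.0, 0]]
n=1 mm/row 20.7
[[0, 0, -0.0, 0.001, 0.083, -0.0, 0]]
```

Request:
drive_tool([
  [[0,0,0,0.004,-0.001,0.134,0.5],[0,0,0,0.004,-0.001,0.134,0.4],[0,0,0,0.004,-0.001,0.134,0.4],[0,0,0,0,0,0,0],[0,0,0,0,0,0,0],[0,0,0,0,0,0,0],[0,0,0,0,0,0,0]],
], newtons=25)

```text
clock: 6.4
tool_pos: [0.6273, 0.1859, 0.0488]
tcp_rot: [-180.0, -0.1, -161.5]
ft_force: [0.5, -5.1, -21.6]
finger_gap: 0.152
grasp_force: 27.5
```

Request:
drive_tool([
  [[0,0,0,0.083,0.011,0,0],[0,0,0,0.081,0.02,0,0],[0,0,0,0.077,0.03,0,0],[0,0,0,0.073,0.04,0,0]],
])

```text
clock: 6.9
tool_pos: [0.5442, 0.1832, 0.0492]
tcp_rot: [-179.8, -0.2, -161.6]
ft_force: [-1.0, -16.3, -14.6]
finger_gap: 0.153
grasp_force: 27.9
```

Request:
drive_tool([
  [[0,0,0,0.067,0.049,0,0],[0,0,0,0.06,0.057,0,0],[0,0,0,0.052,0.065,0,0],[0,0,0,0.043,0.071,0,0],[0,0,0,0.033,0.076,0,0],[0,0,0,0.023,0.08,0,0],[0,0,0,0.012,0.082,0,0],[0,0,0,0.001,0.083,0,0],[0,0,0,0,0,0,0]],
])

```text
clock: 8.02
tool_pos: [0.4302, 0.2968, 0.0496]
tcp_rot: [180.0, -0.1, -161.4]
ft_force: [-7.7, -2.6, -7.1]
finger_gap: 0.147
grasp_force: 28.0
```

Request:
drive_tool([
  [[0,0,0,0,0,0,0.5],[0,0,0,0,0,0,0.5],[0,0,0,0,0,-0.15,0.5],[0,0,0,0,0,-0.2,0.5],[0,0,0,0,0,-0.1,0.6]],
])

```text
clock: 8.65
tool_pos: [0.433, 0.2962, 0.1646]
tcp_rot: [180.0, 0.2, -161.5]
ft_force: [1.4, 1.2, -1.2]
finger_gap: 0.596
grasp_force: 0.0
```

```bash
python3 -c "
from look import *
look(['unit','bar_hinge','bar_peg','battery_handle','fork_seat'],('wrist','top','scene'),save='c')
plan([([*U(-.023,0),.16],-159.8,.6,5)])"
```

```text
t 8.65 [0.433  0.2962 0.1646] [ 180.     0.2 -161.5] gap 0.596 f [ 1.4  1.2 -1.2]
bar_hinge wrist [340.1 272.8] 0.86 [0.5842 0.3387 0.027 ]
bar_peg wrist [207.4 277.7] 0.88 [0.4315 0.2938 0.061 ]
battery_handle wrist [368.1 214.4] 0.67 [0.6001 0.2868 0.068 ]
fork_seat wrist [373.2 231. ] 0.22 [0.6259 0.3066 0.044 ]
unit top [187.9 172.3] 0.44 [0.6683 0.3145 0.    ]
bar_hinge top [213.2 162.2] 0.89 [0.5786 0.3353 0.027 ]
bar_peg top [257.3 168.5] 0.65 [0.4365 0.2986 0.061 ]
battery_handle top [204.7 173.8] 0.48 [0.5976 0.2889 0.068 ]
battery_handle top [259.8 418.4] 0.38 [ 0.4329 -0.4574  0.068 ]
fork_seat top [196.2 197.1] 0.8 [0.6305 0.2225 0.044 ]
fork_seat top [205.4 178.5] 0.69 [0.6006 0.28   0.044 ]
unit scene [294.6 196.8] 0.63 [0.615  0.2946 0.    ]
bar_hinge scene [307.  195.6] 0.62 [0.5797 0.338  0.027 ]
bar_peg scene [315.9 253.8] 0.88 [0.4286 0.2983 0.061 ]
battery_handle scene [279.8 203.8] 0.7 [0.5921 0.2828 0.068 ]
fork_seat scene [268.2 208.1] 0.94 [0.619  0.2351 0.044 ]
n=5 mm/row 33.4
[[0, 0, -0.002, -0.123, -0.051, 0.001, 0.6], [0, 0, -0.002, -0.123, -0.052, 0.001, 0.6], [0, 0, -0.002, -0.123, -0.052, 0.001, 0.6], [0, 0, -0.002, -0.123, -0.053, 0.001, 0.6], [0, 0, -0.002, -0.122, -0.054, 0.001, 0.6]]
```

```bash
python3 -c "
from look import *
p=r.capture('wrist')
o=r.get_obs();T=R.from_euler('xyz',o['tcp_rot'],degrees=True)
C=R.from_euler('xyz',p['orientation'],degrees=True)
off=T.inv().apply(np.array(p['position'])-o['tool_pos']);Rel=T.inv()*C
Ta=R.from_euler('xyz',[180,0,-161.1],degrees=True)
q=dict(p);q['position']=np.array([.55,.2425,.2792])+Ta.apply(off);q['orientation']=(Ta*Rel).as_euler('xyz',degrees=True)
im=cv2.imread('pics/a_wrist.png');g=im.min(2)
m=np.zeros_like(g);m[255:355,262:348]=(g[255:355,262:348]>165)
n,l,s,c=cv2.connectedComponentsWithStats(m);k=1+np.argmax(s[1:,4]);print(s[k])
cnt=cv2.findContours((l==k).astype('uint8'),0,1)[0][0][:,0]
W=np.array([atz(q,(b,a),.104)[:2] for a,b in cnt])*1000
rc=cv2.minAreaRect(W.astype('float32'));print(rc,cv2.boxPoints(rc).round(0).tolist(),q['position'])
print(U(.06,0))
"
```

```text
[ 270  262   68   88 3521]
((675.496826171875, 315.2998046875), (115.68489837646484, 73.64675903320312), 22.472017288208008) [[608.0, 327.0], [636.0, 259.0], [743.0, 303.0], [715.0, 371.0]] [0.47090617 0.21621199 0.42187016]
[0.67630958 0.31321789]
```

Request:
drive_tool([
  [[0,0,0,-0.123,-0.052,0,0.6],[0,0,0,-0.123,-0.052,0,0.6],[0,0,-0.003,-0.123,-0.053,0,0.5],[0,0,-0.003,-0.123,-0.054,0,0.5],[0,0,-0.003,-0.125,-0.054,0,0.5]],
])

```text
clock: 10.22
tool_pos: [0.6002, 0.2828, 0.1612]
tcp_rot: [180.0, -0.0, -159.8]
ft_force: [0.6, 0.1, -0.6]
finger_gap: 0.507
grasp_force: 0.0
```

```bash
python3 -c "
from look import *
look(['battery_handle','bar_hinge','fork_seat'],save='d')
plan([([.600,.2855,.052],-159.8,.4,4)])"
```

```text
t 10.22 [0.6002 0.2828 0.1612] [ 180.    -0.  -159.8] gap 0.507 f [ 0.6  0.1 -0.6]
battery_handle wrist [216.4 281.7] 0.93 [0.6009 0.2845 0.068 ]
bar_hinge wrist [202.1 344.7] 0.75 [0.5829 0.3372 0.027 ]
fork_seat wrist [212.3 207.9] 0.55 [0.627  0.2281 0.044 ]
n=4 mm/row 27.2
[[0, 0, -0.0, -0.002, 0.002, 0.109, 0.4], [0, 0, -0.0, -0.002, 0.002, 0.109, 0.4], [0, 0, -0.0, -0.002, 0.002, 0.109, 0.4], [0, 0, -0.0, -0.002, 0.002, 0.109, 0.4]]
```

View pics/d_wrist.png

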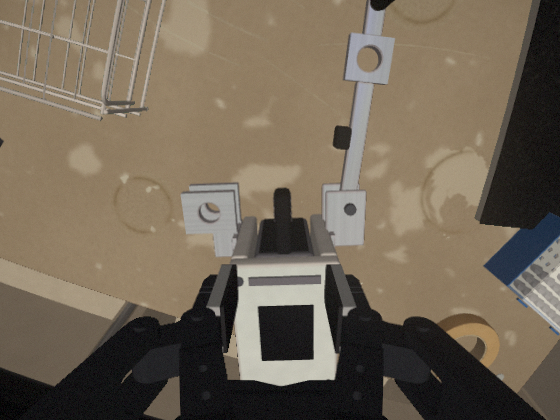

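The view shows the handle fin centred between the pads at px (283,210). The bar is swung clear, with its lug at (370,58). The roof edges put the unit yaw near 22°, so I'll turn 2° and grip.

Request:
drive_tool([
  [[0,0,-0.01,-0.003,0.002,0.11,0.45],[0,0,0,-0.003,0.002,0.11,0.45],[0,0,0,0,0.002,0.11,0.4],[0,0,0,0,0,0.11,0.4],[0,0,0,0,0,0,0],[0,0,0,0,0,0,0],[0,0,0,0,0,0,0],[0,0,0,0,0,0,0]],
], newtons=90)

```text
clock: 11.42
tool_pos: [0.6002, 0.2851, 0.0519]
tcp_rot: [-180.0, 0.0, -158.0]
ft_force: [0.5, -1.0, -3.6]
finger_gap: 0.125
grasp_force: 87.6
```

Request:
drive_tool([
  [[0,0,0,0.04,0,0,0],[0,0,0,0.06,0,0,0],[0,0,0,0.06,0,0,0]],
])

```text
clock: 11.8
tool_pos: [0.5621, 0.2696, 0.0514]
tcp_rot: [-180.0, 0.0, -158.0]
ft_force: [0.2, -0.2, -3.4]
finger_gap: 0.124
grasp_force: 87.6
```

Request:
drive_tool([
  [[0,0,0,0.08,0,0,0],[0,0,0,0.1,0,0,0],[0,0,0,0.1,0,0,0],[0,0,0,0.08,0,0,0],[0,0,0,0,0,0,0],[0,0,0,0,0,-0.04,0],[0,0,0,0,0,-0.08,0],[0,0,0,0,0,0,0]],
])

```text
clock: 12.8
tool_pos: [0.481, 0.2369, 0.0827]
tcp_rot: [-180.0, 0.2, -158.0]
ft_force: [-0.6, 0.5, -3.3]
finger_gap: 0.125
grasp_force: 87.7
```

```bash
python3 -c "
from look import *
look(['battery_handle','battery_center','tray_in'],('scene','wrist'),save='e')
o=r.get_obs();print(o['ft_torque'],o['grasp_force'])
p=r.capture('top');m=r.silhouettes(p,'tray_in')[0];print(m['score'],m['point'])
cnt=max(cv2.findContours(m['mask'].astype('uint8'),0,1)[0],key=len)[:,0]
W=np.array([atz(p,(b,a),.024)[:2] for a,b in cnt])*1000
rc=cv2.minAreaRect(W.astype('float32'));print(rc)
p=r.capture('scene');m=r.silhouettes(p,'tray_in')[0]
cnt=max(cv2.findContours(m['mask'].astype('uint8'),0,1)[0],key=len)[:,0]
W=np.array([atz(p,(b,a),.024)[:2] for a,b in cnt])*1000
rc=cv2.minAreaRect(W.astype('float32'));print(rc)
print(len(r.silhouettes(p,'battery')))
"
```

```text
t 12.8 [0.481  0.2369 0.0827] [-180.     0.2 -158. ] gap 0.125 f [-0.6  0.5 -3.3]
battery_handle scene [281.2 252.3] 0.71 [0.4865 0.221  0.068 ]
battery_center scene [283.1 225.8] 0.87 [0.5522 0.2474 0.042 ]
tray_in scene [200.5 337.5] 0.92 [ 0.468  -0.2028  0.004 ]
battery_handle wrist [300.6 281.5] 0.84 [0.4992 0.2455 0.068 ]
[-0.12994014  0.33413198  0.02206044] 87.69784569740295
0.59 [249.4, 327.4]
((467.3591613769531, -190.17352294921875), (118.1719970703125, 161.72091674804688), 0.3665288984775543)
((459.1777648925781, -175.81478881835938), (181.83425903320312, 119.61707305908203), 89.45992279052734)
1
```

View pics/e_scene.png

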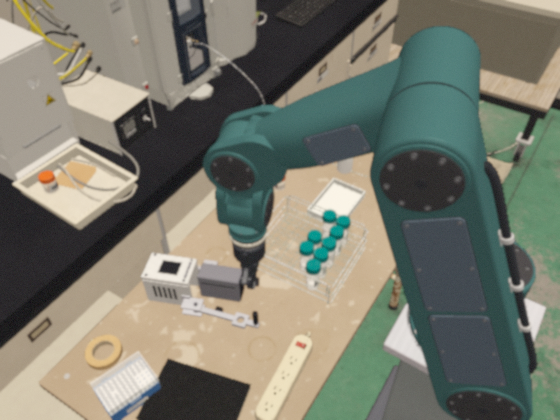

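The pack is out of the case and held level at about px (220,280), clear of the bar. The tray is clear, with its centre at about (337,200).

```bash
python3 -c "
from look import *
plan([([.481,.237,.212],-158,0,3),([.467,-.262,.212],-89.5,0,13)])"
```

```text
n=3 mm/row 43.6
[[0, 0, -0.0, -0.002, 0.0, -0.174, 0], [0, 0, -0.0, -0.002, 0.0, -0.174, 0], [0, 0, -0.0, -0.002, 0.0, -0.174, 0]]
n=13 mm/row 38.4
[[0, 0, -0.029, 0.062, -0.141, -0.0, 0], [0, 0, -0.029, 0.074, -0.135, -0.0, 0], [0, 0, -0.029, 0.086, -0.127, -0.0, 0], [0, 0, -0.029, 0.098, -0.119, -0.0, 0], [0, 0, -0.029, 0.108, -0.109, -0.0, 0], [0, 0, -0.029, 0.118, -0.099, -0.0, 0], [0, 0, -0.029, 0.126, -0.088, -0.0, 0], [0, 0, -0.029, 0.134, -0.076, -0.0, 0], [0, 0, -0.029, 0.14, -0.063, -0.0, 0], [0, 0, -0.029, 0.145, -0.05, -0.0, 0], [0, 0, -0.029, 0.149, -0.036, -0.0, 0], [0, 0, -0.029, 0.152, -0.023, -0.0, 0], [0, 0, -0.029, 0.153, -0.008, -0.0, 0]]
```

Request:
drive_tool([
  [[0,0,0,0,0,-0.12,0],[0,0,0,0,0,-0.174,0],[0,0,0,0,0,-0.174,0],[0,0,0,0,0,-0.06,0]],
], newtons=110)

```text
clock: 13.95
tool_pos: [0.4802, 0.2366, 0.2158]
tcp_rot: [-180.0, 0.2, -158.0]
ft_force: [-0.2, 0.6, -3.5]
finger_gap: 0.12
grasp_force: 110.1
```

Request:
drive_tool([
  [[0,0,-0.029,0.062,-0.141,0,0],[0,0,-0.029,0.074,-0.135,0,0],[0,0,-0.029,0.086,-0.127,0,0],[0,0,-0.029,0.098,-0.119,0,0],[0,0,-0.029,0.108,-0.109,0,0],[0,0,-0.029,0.118,-0.099,0,0],[0,0,-0.029,0.126,-0.088,0,0],[0,0,-0.029,0.134,-0.076,0,0],[0,0,-0.029,0.14,-0.063,0,0],[0,0,-0.029,0.145,-0.05,0,0],[0,0,-0.029,0.149,-0.036,0,0],[0,0,-0.029,0.152,-0.023,0,0]],
])

```text
clock: 15.45
tool_pos: [0.464, -0.226, 0.2134]
tcp_rot: [-180.0, -0.0, -95.2]
ft_force: [-0.3, 0.4, -3.3]
finger_gap: 0.125
grasp_force: 110.0
```

Request:
drive_tool([
  [[0,0,-0.029,0.153,-0.008,0,0],[0,0,0,0,0,0,0],[0,0,0,0,0,0,0]],
])

```text
clock: 15.82
tool_pos: [0.4624, -0.2626, 0.2132]
tcp_rot: [180.0, 0.0, -90.2]
ft_force: [-0.2, 0.6, -3.2]
finger_gap: 0.117
grasp_force: 110.0
```

```bash
python3 -c "
from look import *
look(['battery_handle','battery_center','tray_in','dropper_bottle'],('scene','wrist','top'),save='f')
o=r.get_obs();print(o['ft_torque'],o['grasp_force'])
a=cv2.imread('pics/f_wrist.png');b=cv2.imread('pics/f_scene.png')
cv2.imwrite('pics/f2.png',np.hstack([a[:,:],b[100:,230:470].repeat(1,0) if 0 else cv2.resize(b[100:310,230:350],(240,420))]))
"
```

```text
t 15.82 [ 0.4624 -0.2626  0.2132] [180.    0.  -90.2] gap 0.117 f [-0.2  0.6 -3.2]
battery_handle scene [136.6 357.4] 0.67 [ 0.527  -0.4363  0.068 ]
battery_center scene [161.  343.2] 0.77 [ 0.5215 -0.3331  0.042 ]
battery_center scene [165.4 340.4] 0.18 [ 0.519  -0.3099  0.042 ]
tray_in scene [205.3 337.4] 0.58 [ 0.4585 -0.1847  0.004 ]
dropper_bottle scene [156.8 341.8] 0.58 [ 0.5551 -0.3933  0.    ]
battery_handle wrist [299.9 281.1] 0.82 [ 0.4628 -0.1511  0.068 ]
battery_handle wrist [345.1 138.4] 0.38 [ 0.6214 -0.0903  0.068 ]
tray_in wrist [238.2 273.7] 0.64 [ 0.4713 -0.1923  0.004 ]
dropper_bottle wrist [101.3 218.1] 0.9 [ 0.5278 -0.3446  0.    ]
battery_handle top [244. 363.] 0.89 [ 0.4807 -0.2885  0.068 ]
battery_center top [247.6 337.8] 0.87 [ 0.4725 -0.2155  0.042 ]
tray_in top [247.5 325.7] 0.89 [ 0.4768 -0.1827  0.004 ]
[-0.30229987 -0.03200462 -0.00601723] 109.97225046157837
```

View pics/f2.png

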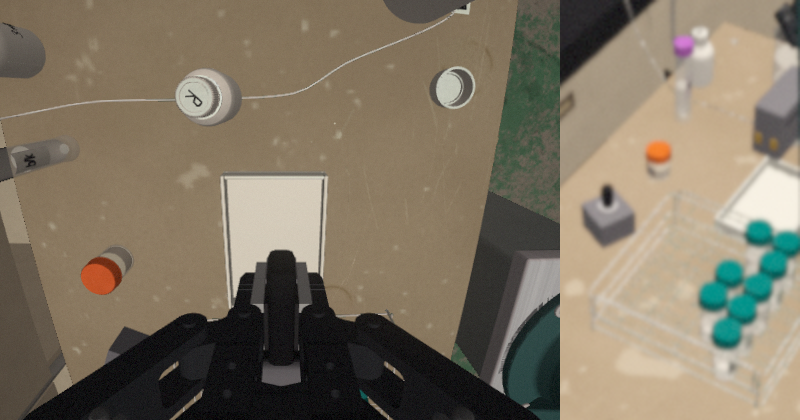

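The pack hangs level at the fin, px (282,280), and the tray's far edge runs (222,175) to (327,175). The jar, bottle and vial rack are undisturbed.

```bash
python3 -c "
from look import *
p=r.capture('wrist')
for a in ((175,221),(174.5,328),(250,226),(250,325)): print(a,atz(p,a,.024).round(4))
plan([([.469,-.262,.08],-89.8,0,4),([.469,-.262,.056],-89.8,0,2)])"
```

```text
(175, 221) [ 0.5244 -0.2724  0.024 ]
(174.5, 328) [ 0.4141 -0.2727  0.024 ]
(250, 226) [ 0.524  -0.1874  0.024 ]
(250, 325) [ 0.4137 -0.1872  0.024 ]
n=4 mm/row 33.4
[[0, 0, -0.001, -0.001, -0.006, 0.133, 0], [0, 0, -0.001, -0.001, -0.006, 0.133, 0], [0, 0, -0.001, -0.001, -0.006, 0.133, 0], [0, 0, -0.001, -0.001, -0.006, 0.133, 0]]
n=2 mm/row 12.0
('2 x', [0, 0, -0.0, 0.0, -0.0, 0.048, 0])
```

Request:
drive_tool([
  [[0,0,0,0,-0.007,0.13,0],[0,0,0,0,-0.007,0.135,0],[0,0,0,0,-0.007,0.135,0],[0,0,0,0,-0.006,0.12,0],[0,0,0,0,0,0.05,0],[0,0,0,0,0,0.04,0],[0,0,0,0,0,0,0]],
])

```text
clock: 17.5
tool_pos: [0.4693, -0.2629, 0.0609]
tcp_rot: [-180.0, -0.0, -90.2]
ft_force: [-0.3, 0.1, -3.0]
finger_gap: 0.117
grasp_force: 109.9
```

Request:
drive_tool([
  [[0,0,0,0,0,0.01,0],[0,0,0,0,0,0.01,0],[0,0,0,0,0,0.005,0],[0,0,0,0,0,0,0]],
])

```text
clock: 18.0
tool_pos: [0.4695, -0.2631, 0.0553]
tcp_rot: [-179.9, -0.0, -90.2]
ft_force: [-2.6, -0.5, 6.3]
finger_gap: 0.121
grasp_force: 111.6
```

Request:
drive_tool([
  [[0,0,0,0,0,0,0.45],[0,0,0,0,0,0,0.45],[0,0,0,0,0,0,0.45],[0,0,0,0,0,-0.1,0.45],[0,0,0,0,0,-0.24,0.45],[0,0,0,0,0,-0.24,0.45]],
])

```text
clock: 18.75
tool_pos: [0.469, -0.2626, 0.2012]
tcp_rot: [180.0, 0.0, -90.2]
ft_force: [0.2, -1.4, 0.7]
finger_gap: 0.447
grasp_force: 0.0
```

```bash
sed -i 's/^YAW=.*/YAW=np.radians(22);UX=np.array([np.cos(YAW),np.sin(YAW)]);UY=np.array([-UX[1],UX[0]]);U0=np.array([.620,.2929])/' look.py; python3 -c "
from look import *
look(['battery_handle','battery_center','bar_peg'],('scene','wrist','top'),save='g')
print(peg(1.64))
plan([([.431,.2945,.2],-158,.5,14)])"
```

```text
t 18.75 [ 0.469  -0.2626  0.2012] [180.    0.  -90.2] gap 0.447 f [ 0.2 -1.4  0.7]
battery_handle scene [175.6 350.6] 0.87 [ 0.459  -0.2589  0.068 ]
battery_handle scene [214.8 254.5] 0.71 [0.6118 0.0302 0.068 ]
battery_center scene [197.7 336.2] 0.76 [ 0.4613 -0.1766  0.042 ]
bar_peg scene [315.8 253.5] 0.56 [0.4293 0.2985 0.061 ]
battery_handle wrist [204.3 281.4] 0.78 [ 0.4695 -0.2591  0.068 ]
battery_handle top [249.2 356.1] 0.57 [ 0.4649 -0.2671  0.068 ]
battery_handle top [190.1 276. ] 0.26 [ 0.6456 -0.0249  0.068 ]
bar_peg top [259.2 167.3] 0.78 [0.4307 0.302  0.061 ]
bar_peg top [256.9 420.2] 0.16 [ 0.4423 -0.4659  0.061 ]
[0.43209558 0.28916311]
n=14 mm/row 39.9
[[0, 0, 0.027, -0.159, 0.011, -0.0, 0.5], [0, 0, 0.027, -0.158, 0.025, -0.0, 0.5], [0, 0, 0.027, -0.155, 0.038, -0.0, 0.5], [0, 0, 0.027, -0.151, 0.051, -0.0, 0.5], [0, 0, 0.027, -0.146, 0.064, -0.0, 0.5], [0, 0, 0.027, -0.14, 0.076, -0.0, 0.5], [0, 0, 0.027, -0.134, 0.087, -0.0, 0.5], [0, 0, 0.027, -0.126, 0.098, -0.0, 0.5], [0, 0, 0.027, -0.117, 0.109, -0.0, 0.5], [0, 0, 0.027, -0.107, 0.118, -0.0, 0.5], [0, 0, 0.027, -0.097, 0.127, -0.0, 0.5], [0, 0, 0.027, -0.086, 0.134, -0.0, 0.5], [0, 0, 0.027, -0.074, 0.141, -0.0, 0.5], [0, 0, 0.027, -0.062, 0.147, -0.0, 0.5]]
```

View pics/g_wrist.png

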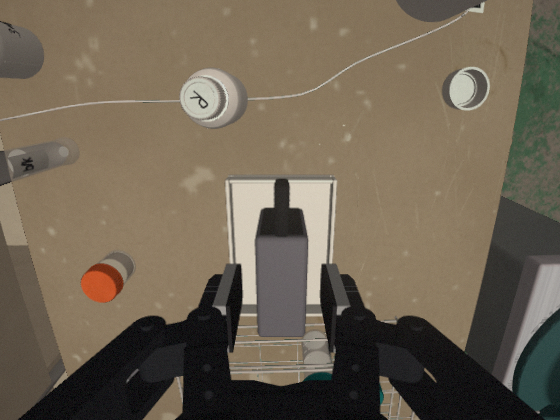

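The pack stands upright inside the tray, its top at px (282,270) well within the tray walls (228 to 335). Now back to the peg.

Request:
drive_tool([
  [[0,0,0.027,-0.159,0.011,0,0.5],[0,0,0.027,-0.158,0.025,0,0.5],[0,0,0.027,-0.155,0.038,0,0.5],[0,0,0.027,-0.151,0.051,0,0.5],[0,0,0.027,-0.146,0.064,0,0.5],[0,0,0.027,-0.14,0.076,0,0.5],[0,0,0.027,-0.134,0.087,0,0.5],[0,0,0.027,-0.126,0.098,0,0.5],[0,0,0.027,-0.117,0.109,0,0.5],[0,0,0.027,-0.107,0.118,0,0.5],[0,0,0.027,-0.097,0.127,0,0.5],[0,0,0.027,-0.086,0.134,0,0.5]],
])

```text
clock: 20.85
tool_pos: [0.4369, 0.216, 0.1994]
tcp_rot: [180.0, -0.0, -148.7]
ft_force: [0.8, 0.0, -0.0]
finger_gap: 0.498
grasp_force: 0.0
```

Request:
drive_tool([
  [[0,0,0.027,-0.074,0.141,0,0.5],[0,0,0.027,-0.062,0.147,0,0.5],[0,0,0,0,0,0.1,0.5],[0,0,0,0,0,0.1,0.5]],
])

```text
clock: 21.35
tool_pos: [0.4317, 0.2948, 0.1487]
tcp_rot: [180.0, 0.0, -158.2]
ft_force: [0.9, -0.2, 0.2]
finger_gap: 0.5
grasp_force: 0.0
```

```bash
python3 -c "
from look import *
a=look(['bar_peg','bar_hinge'],('wrist',))
h=U(-.018,.056);print(h)
d=np.array([.431,.2955])-h;th=np.arctan2(-d@UX,-d@UY);print(th,np.hypot(*d))
ts=np.linspace(th,0.02,13)
plan([([.431,.2955,.051],-158,.4,3)]+[([*peg(t),.051],-158,0,1) for t in ts[1:]])"
```

```text
t 21.35 [0.4317 0.2948 0.1487] [ 180.     0.  -158.2] gap 0.5 f [ 0.9 -0.2  0.2]
bar_peg wrist [221.1 281.5] 0.64 [0.4341 0.297  0.061 ]
bar_peg wrist [349.6 264.5] 0.49 [0.5515 0.3281 0.061 ]
bar_hinge wrist [353.5 264.4] 0.82 [0.5854 0.3392 0.027 ]
[0.58233272 0.33807938]
1.6804969116579822 0.15720876541336193
n=3 mm/row 32.6
[[0, 0, -0.0, -0.0, 0.002, 0.131, 0.4], [0, 0, -0.0, -0.0, 0.002, 0.131, 0.4], [0, 0, -0.0, -0.0, 0.002, 0.131, 0.4]]
n=1 mm/row 21.8
[[0, 0, -0.0, 0.007, -0.087, -0.0, 0]]
n=1 mm/row 21.8
[[0, 0, -0.0, -0.009, -0.087, -0.0, 0]]
n=1 mm/row 21.8
[[0, 0, -0.0, -0.02, -0.085, -0.0, 0]]
n=1 mm/row 21.8
[[0, 0, -0.0, -0.032, -0.081, -0.0, 0]]
n=1 mm/row 21.8
[[0, 0, -0.0, -0.043, -0.076, -0.0, 0]]
n=1 mm/row 21.8
[[0, 0, -0.0, -0.053, -0.069, -0.0, 0]]
n=1 mm/row 21.8
[[0, 0, -0.0, -0.062, -0.062, -0.0, 0]]
n=1 mm/row 21.8
[[0, 0, -0.0, -0.07, -0.052, -0.0, 0]]
n=1 mm/row 21.8
[[0, 0, -0.0, -0.077, -0.042, -0.0, 0]]
n=1 mm/row 21.8
[[0, 0, -0.0, -0.082, -0.031, -0.0, 0]]
n=1 mm/row 21.8
[[0, 0, -0.0, -0.085, -0.02, -0.0, 0]]
n=1 mm/row 21.8
[[0, 0, -0.0, -0.087, -0.008, -0.0, 0]]
```

Request:
drive_tool([
  [[0,0,0,0,0.002,0.13,0.4],[0,0,0,0,0.002,0.13,0.4],[0,0,0,0,0.002,0.13,0.4],[0,0,0,0,0,0,0],[0,0,0,0,0,0,0],[0,0,0,0,0,0,0]],
], newtons=25)

```text
clock: 22.25
tool_pos: [0.4311, 0.2955, 0.0525]
tcp_rot: [-180.0, -0.0, -158.2]
ft_force: [-1.4, -1.2, -16.6]
finger_gap: 0.155
grasp_force: 25.3
```

Request:
drive_tool([
  [[0,0,0,0.003,-0.087,0,0],[0,0,0,-0.008,-0.087,0,0],[0,0,0,-0.02,-0.085,0,0],[0,0,0,-0.032,-0.081,0,0],[0,0,0,-0.043,-0.076,0,0],[0,0,0,-0.053,-0.069,0,0],[0,0,0,-0.062,-0.062,0,0],[0,0,0,-0.07,-0.052,0,0],[0,0,0,-0.077,-0.042,0,0],[0,0,0,0,0,0,0]],
])

```text
clock: 23.5
tool_pos: [0.5778, 0.1804, 0.053]
tcp_rot: [-180.0, 0.2, -158.3]
ft_force: [-0.8, 1.1, 8.1]
finger_gap: 0.149
grasp_force: 27.1
```

Request:
drive_tool([
  [[0,0,0,-0.082,-0.031,0,0],[0,0,0,-0.085,-0.02,0,0],[0,0,0,-0.06,-0.006,0,0],[0,0,0,0,0,0,0]],
])

```text
clock: 24.0
tool_pos: [0.6348, 0.1884, 0.0529]
tcp_rot: [-179.9, 0.2, -158.2]
ft_force: [0.0, -1.4, 4.4]
finger_gap: 0.147
grasp_force: 26.8
```

Request:
drive_tool([
  [[0,0,0,-0.02,0,0,0],[0,0,0,-0.02,0,0,0],[0,0,0,0,0,0,0]],
])

```text
clock: 24.38
tool_pos: [0.6435, 0.1916, 0.0529]
tcp_rot: [-179.9, 0.1, -158.2]
ft_force: [1.8, -4.4, 4.8]
finger_gap: 0.154
grasp_force: 26.9
```

Request:
drive_tool([
  [[0,0,0,-0.012,0,0,0],[0,0,0,-0.012,0,0,0],[0,0,0,0,0,0,0]],
])

```text
clock: 24.75
tool_pos: [0.6459, 0.1925, 0.0527]
tcp_rot: [-179.9, -0.2, -158.3]
ft_force: [-16.1, -12.9, 18.0]
finger_gap: 0.154
grasp_force: 28.1
```

Request:
drive_tool([
  [[0,0,0,0,0,0,0.4],[0,0,0,0,0,0,0.4],[0,0,0,0,0,-0.15,0.4],[0,0,0,0.06,0.06,-0.2,0.6],[0,0,0,0.06,0.06,0,0.6],[0,0,0,0,0,0,0.6]],
])

```text
clock: 25.5
tool_pos: [0.6082, 0.2116, 0.1402]
tcp_rot: [180.0, 0.0, -158.2]
ft_force: [-0.8, -0.1, 0.7]
finger_gap: 0.6
grasp_force: 0.0
```

```bash
python3 -c "
from look import *
look(['bar_peg','bar_hinge','fork_seat','unit','pin_grip','pin_stand'],('wrist',),save='h')
im=cv2.imread('pics/h_wrist.png');cv2.imwrite('pics/h2.png',cv2.resize(im[130:300,130:400],(800,504),interpolation=cv2.INTER_CUBIC))"
```

```text
t 25.5 [0.6082 0.2116 0.1402] [ 180.     0.  -158.2] gap 0.6 f [-0.8 -0.1  0.7]
bar_peg wrist [254.7 236.3] 0.84 [0.6451 0.1912 0.061 ]
bar_hinge wrist [232. 429.] 0.97 [0.5818 0.338  0.027 ]
fork_seat wrist [237.3 288. ] 0.85 [0.6243 0.2248 0.044 ]
unit wrist [241.3 353.2] 0.84 [0.6225 0.2915 0.    ]
pin_grip wrist [240.9 355.1] 0.67 [0.5989 0.2653 0.07  ]
pin_stand wrist [153.2  16.5] 0.63 [ 0.6578 -0.0257  0.    ]
```

View pics/h2.png

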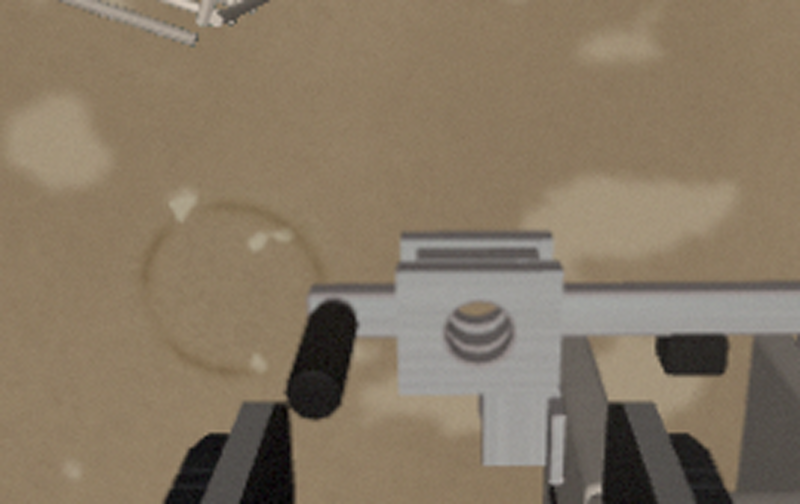

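```bash
python3 -c "
from look import *
p=r.capture('wrist');im=p['pixels']
print(atz(p,(241.6,291.3),.044))
g=cv2.resize(cv2.cvtColor(im[220:265,270:315],6),None,fx=4,fy=4,interpolation=cv2.INTER_CUBIC)
c=cv2.HoughCircles(g,cv2.HOUGH_GRADIENT,1,100,param1=100,param2=15,minRadius=30,maxRadius=60);print(c/4+[270,220,0])
for q in c[0]: print(atz(p,(q[1]/4+220-.4,q[0]/4+270-.4),.044))
plan([([.62,.05,.25],-140,.8,5),([.62,-.022,.2],-70,.6,8)])
"
```

```text
[0.62697935 0.22737188 0.044     ]
[[[293.125      241.125       11.57499981]]]
[0.62586617 0.22812823 0.044     ]
n=5 mm/row 39.1
[[0, 0, -0.02, 0.039, -0.123, -0.089, 0.8], [0, 0, -0.02, 0.047, -0.12, -0.089, 0.8], [0, 0, -0.02, 0.055, -0.117, -0.089, 0.8], [0, 0, -0.02, 0.062, -0.113, -0.089, 0.8], [0, 0, -0.02, 0.069, -0.109, -0.089, 0.8]]
n=8 mm/row 11.0
[[0, 0, -0.049, 0.023, -0.028, 0.025, 0.6], [0, 0, -0.049, 0.027, -0.024, 0.025, 0.6], [0, 0, -0.049, 0.03, -0.019, 0.025, 0.6], [0, 0, -0.049, 0.033, -0.014, 0.025, 0.6], [0, 0, -0.049, 0.035, -0.009, 0.025, 0.6], [0, 0, -0.049, 0.036, -0.004, 0.025, 0.6], [0, 0, -0.049, 0.036, 0.002, 0.025, 0.6], [0, 0, -0.049, 0.035, 0.007, 0.025, 0.6]]
```

The bar is shut. The peg is at crop px (320,360), and the fork and lug holes line up at crop (478,331), which gives the seat at about (0.627, 0.228). Next I'll fetch the pin.

Request:
drive_tool([
  [[0,0,-0.02,0.039,-0.123,-0.09,0.7],[0,0,-0.02,0.047,-0.12,-0.09,0.7],[0,0,-0.02,0.055,-0.117,-0.09,0.7],[0,0,-0.02,0.062,-0.113,-0.09,0.7],[0,0,-0.02,0.069,-0.109,-0.09,0.7]],
])

```text
clock: 26.52
tool_pos: [0.6198, 0.0488, 0.2527]
tcp_rot: [180.0, -0.0, -140.1]
ft_force: [-0.1, -0.2, -0.4]
finger_gap: 0.699
grasp_force: 0.0
```

Request:
drive_tool([
  [[0,0,-0.05,0.023,-0.028,0.05,0.6],[0,0,-0.05,0.027,-0.024,0.05,0.6],[0,0,-0.05,0.03,-0.019,0.05,0.6],[0,0,-0.05,0.033,-0.014,0.05,0.6],[0,0,-0.05,0.035,-0.009,0.05,0.6],[0,0,-0.05,0.036,-0.004,0.05,0.6],[0,0,-0.05,0.036,0.002,0.05,0.6],[0,0,-0.05,0.035,0.007,0.05,0.6],[0,0,0,0,0,0,0.5]],
])

```text
clock: 27.65
tool_pos: [0.62, -0.0224, 0.1512]
tcp_rot: [179.9, 0.0, -68.3]
ft_force: [-0.5, 0.4, 0.8]
finger_gap: 0.498
grasp_force: 0.0
```

```bash
python3 -c "
from look import *
look(['pin_grip','pin_stand'],('wrist','top'))
plan([([.657,-.023,.13],-68,.5,3)])"
```

```text
t 27.65 [ 0.62   -0.0224  0.1512] [179.9   0.  -68.3] gap 0.498 f [-0.5  0.4  0.8]
pin_grip wrist [201.5 231.5] 0.94 [ 0.6581 -0.0224  0.07  ]
pin_stand wrist [176.2 242.5] 0.84 [ 0.6588 -0.0249  0.    ]
n=3 mm/row 14.3
[[0, 0, -0.001, 0.02, -0.044, 0.03, 0.5], [0, 0, -0.001, 0.02, -0.044, 0.03, 0.5], [0, 0, -0.001, 0.02, -0.044, 0.03, 0.5]]
```

Request:
drive_tool([
  [[0,0,0,0.02,-0.046,0.03,0.5],[0,0,0,0.02,-0.046,0.03,0.5],[0,0,0,0.02,-0.046,0.02,0.5],[0,0,0,0,0,0,0.5]],
])

```text
clock: 28.45
tool_pos: [0.6586, -0.0231, 0.131]
tcp_rot: [179.9, 0.0, -68.2]
ft_force: [-0.3, 1.2, 0.0]
finger_gap: 0.5
grasp_force: 0.0
```

```bash
python3 -c "
from look import *
a=look(['pin_grip'],('wrist',))
w=a['pin_grip','wrist']
plan([([w[0],w[1],.058],-68.3,.45,3)])"
```

```text
t 28.45 [ 0.6586 -0.0231  0.131 ] [179.9   0.  -68.2] gap 0.5 f [-0.3  1.2  0. ]
pin_grip wrist [228.8 283.4] 0.65 [ 0.6578 -0.0248  0.07  ]
n=3 mm/row 24.6
[[0, 0, 0.0, 0.002, 0.001, 0.098, 0.45], [0, 0, 0.0, 0.002, 0.001, 0.098, 0.45], [0, 0, 0.0, 0.002, 0.001, 0.098, 0.45]]
```

Request:
drive_tool([
  [[0,0,0,0.002,0.001,0.098,0.45],[0,0,0,0.002,0.001,0.098,0.45],[0,0,0,0.002,0.001,0.096,0.4],[0,0,0,0,0,0,0],[0,0,0,0,0,0,0],[0,0,0,0,0,0,0]],
], newtons=60)

```text
clock: 29.3
tool_pos: [0.6584, -0.0248, 0.0602]
tcp_rot: [-179.9, -0.0, -68.2]
ft_force: [0.7, -0.3, -0.8]
finger_gap: 0.193
grasp_force: 58.5
```

Request:
drive_tool([
  [[0,0,0,0,0,-0.06,0],[0,0,0,0,0,-0.12,0],[0,0,0,0,0,-0.12,0],[0,0,0,0,0,-0.12,0],[0,0,0,0,0,-0.06,0],[0,0,0,0,0,0,0]],
])

```text
clock: 30.05
tool_pos: [0.6583, -0.0248, 0.1801]
tcp_rot: [-179.9, -0.1, -68.2]
ft_force: [0.4, 0.3, -1.1]
finger_gap: 0.188
grasp_force: 58.5
```

```bash
python3 -c "
from look import *
look(['pin_grip'],('wrist',))
plan([([.6275,.228,.18],-68,0,8)])"
```

```text
t 30.05 [ 0.6583 -0.0248  0.1801] [-1.799e+02 -1.000e-01 -6.820e+01] gap 0.188 f [ 0.4  0.3 -1.1]
pin_grip wrist [291.9 280.4] 0.96 [0.6299 0.0486 0.07  ]
n=8 mm/row 31.8
[[0, 0, -0.0, -0.123, -0.033, -0.001, 0], [0, 0, -0.0, -0.123, -0.033, -0.001, 0], [0, 0, -0.0, -0.123, -0.033, -0.001, 0], [0, 0, -0.0, -0.123, -0.033, -0.001, 0], [0, 0, -0.0, -0.123, -0.033, -0.001, 0], [0, 0, -0.0, -0.123, -0.033, -0.001, 0], [0, 0, -0.0, -0.123, -0.033, -0.001, 0], [0, 0, -0.0, -0.123, -0.033, -0.001, 0]]
```

Request:
drive_tool([
  [[0,0,0,-0.123,-0.033,0,0],[0,0,0,-0.123,-0.033,0,0],[0,0,0,-0.123,-0.033,0,0],[0,0,0,-0.123,-0.033,0,0],[0,0,0,-0.123,-0.033,0,0],[0,0,0,-0.123,-0.033,0,0],[0,0,0,-0.123,-0.033,0,0],[0,0,0,-0.123,-0.033,0.06,0],[0,0,0,0,0,0.1,0],[0,0,0,0,0,0,0]],
])

```text
clock: 31.4
tool_pos: [0.6263, 0.2281, 0.1364]
tcp_rot: [179.7, 0.0, -68.2]
ft_force: [0.2, -0.6, -0.6]
finger_gap: 0.192
grasp_force: 58.6
```

```bash
python3 -c "
from look import *
look(['fork_seat','bar_peg','bar_hinge'],('wrist',),save='i')
im=cv2.imread('pics/i_wrist.png');cv2.imwrite('pics/i2.png',cv2.resize(im[130:330,180:400],(660,600),interpolation=cv2.INTER_CUBIC))"
```

```text
t 31.4 [0.6263 0.2281 0.1364] [179.7   0.  -68.2] gap 0.192 f [ 0.2 -0.6 -0.6]
fork_seat wrist [213.7 276.9] 0.57 [0.6293 0.2283 0.044 ]
bar_peg wrist [168.7 276.5] 0.95 [0.6434 0.1931 0.061 ]
bar_hinge wrist [329.6 280.2] 0.6 [0.5822 0.3392 0.027 ]
```

View pics/i2.png

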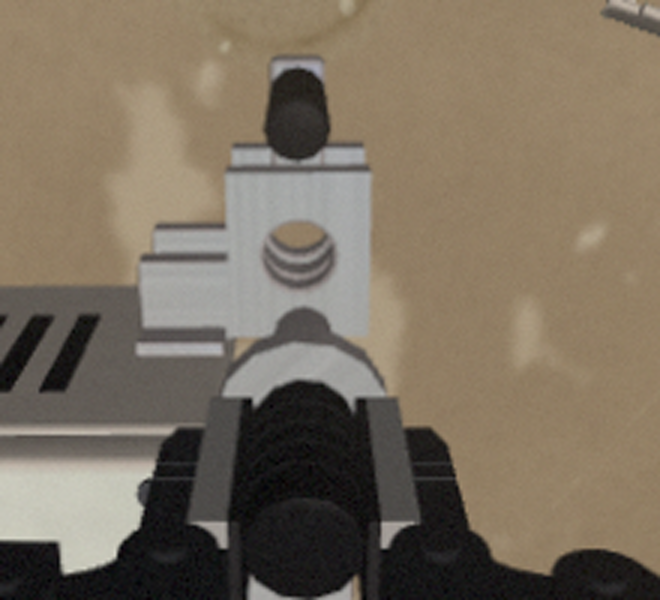

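The pin is held upright. Its tip is at crop (303,320) and the fork hole at crop (299,252), roughly in line sideways. The bar's lug hole lines up beneath the fork's.

```bash
python3 -c "
from look import *
p=r.capture('wrist')
w=atz(p,(214,279.7),.044);print(w)
# pin tip: shank axis visible
o=r.get_obs();T=R.from_euler('xyz',o['tcp_rot'],degrees=True)
for c in (276,281): print(c,atz(p,(235,c),o['tool_pos'][2]-.05))
print('tool err mm',T.inv().apply(w-o['tool_pos'])*1000)
"
```

```text
[0.62934351 0.22867508 0.044     ]
276 [0.63199817 0.22771718 0.0898857 ]
281 [0.62905362 0.22653801 0.0898857 ]
tool err mm [-0.40853992 -1.14059833 95.88696119]
```

Request:
drive_tool([
  [[0,0,0,-0.002,-0.003,0.06,0],[0,0,0,0,0,0.06,0],[0,0,0,0,0,0.03,0],[0,0,0,0,0,0.03,0],[0,0,0,0,0,0,0]],
])

```text
clock: 32.28
tool_pos: [0.6281, 0.2289, 0.0935]
tcp_rot: [180.0, 0.0, -68.2]
ft_force: [0.2, 0.3, -0.2]
finger_gap: 0.189
grasp_force: 58.6
```

Request:
drive_tool([
  [[0,0,0,0,0,0.03,0],[0,0,0,0,0,0.03,0],[0,0,0,0,0,0,0]],
])

```text
clock: 32.65
tool_pos: [0.628, 0.2288, 0.0783]
tcp_rot: [179.9, 0.0, -68.2]
ft_force: [-0.1, -0.4, -0.6]
finger_gap: 0.188
grasp_force: 58.6
```

Request:
drive_tool([
  [[0,0,0,0,0,0.03,0],[0,0,0,0,0,0.025,0],[0,0,0,0,0,0,0]],
])

```text
clock: 33.02
tool_pos: [0.628, 0.2289, 0.0646]
tcp_rot: [179.9, 0.0, -68.2]
ft_force: [-0.2, 0.0, 0.2]
finger_gap: 0.192
grasp_force: 58.6
```

Request:
drive_tool([
  [[0,0,0,0,0,0.016,0],[0,0,0,0,0,0.012,0],[0,0,0,0,0,0,0]],
])

```text
clock: 33.4
tool_pos: [0.6283, 0.2289, 0.0581]
tcp_rot: [180.0, 0.0, -68.2]
ft_force: [0.1, -0.7, -1.0]
finger_gap: 0.193
grasp_force: 58.6
```

Request:
drive_tool([
  [[0,0,0,0,0,0.008,0],[0,0,0,0,0,0,0]],
])

```text
clock: 33.65
tool_pos: [0.6283, 0.2289, 0.0562]
tcp_rot: [180.0, 0.0, -68.2]
ft_force: [-0.3, 0.1, 0.3]
finger_gap: 0.191
grasp_force: 58.6
```

Request:
drive_tool([
  [[0,0,0,0,0,0.008,0],[0,0,0,0,0,0.006,0],[0,0,0,0,0,0,0]],
])

```text
clock: 34.02
tool_pos: [0.6287, 0.229, 0.0557]
tcp_rot: [-179.9, -0.0, -68.2]
ft_force: [-11.8, -2.8, 32.7]
finger_gap: 0.188
grasp_force: 62.5
```

Request:
drive_tool([
  [[0,0,0,0,0,-0.006,0],[0,0,0,0,0,0,0.45],[0,0,0,0,0,0,0.45],[0,0,0,0,0,0,0.45],[0,0,0,0,0,-0.1,0.45],[0,0,0,0,0,-0.2,0.45],[0,0,0,0.1,0,-0.2,0.45],[0,0,0,0.15,0,0,0.45],[0,0,0,0,0,0,0.45]],
])

```text
clock: 35.15
tool_pos: [0.6525, 0.1689, 0.1793]
tcp_rot: [-180.0, -0.0, -68.4]
ft_force: [-0.4, -0.5, -0.0]
finger_gap: 0.446
grasp_force: 0.0
```

```bash
python3 -c "
from look import *
look(['fork_seat','bar_peg','bar_hinge','pin_grip'],('wrist','scene'),save='j')
a=cv2.imread('pics/j_wrist.png');b=cv2.imread('pics/j_scene.png')
cv2.imwrite('pics/j2.png',np.hstack([cv2.resize(a[180:420,140:440],(400,320)),cv2.resize(b[140:340,130:380],(400,320))]))"
```

```text
t 35.15 [0.6525 0.1689 0.1793] [-180.    -0.   -68.4] gap 0.446 f [-0.4 -0.5 -0. ]
fork_seat wrist [260.7 280. ] 0.97 [0.6312 0.2258 0.044 ]
bar_peg wrist [233.9 280.7] 0.69 [0.6432 0.1936 0.061 ]
bar_hinge wrist [350.6 282.7] 0.59 [0.5835 0.3382 0.027 ]
pin_grip wrist [278.8 280.4] 0.74 [0.6292 0.2296 0.07  ]
fork_seat scene [266.4 207.2] 0.89 [0.6246 0.2317 0.044 ]
bar_peg scene [249.9 211.1] 0.59 [0.6405 0.1921 0.061 ]
bar_hinge scene [307.8 195.8] 0.56 [0.5778 0.3396 0.027 ]
pin_grip scene [261.2 206.7] 0.52 [0.6216 0.2334 0.07  ]
```

View pics/j2.png

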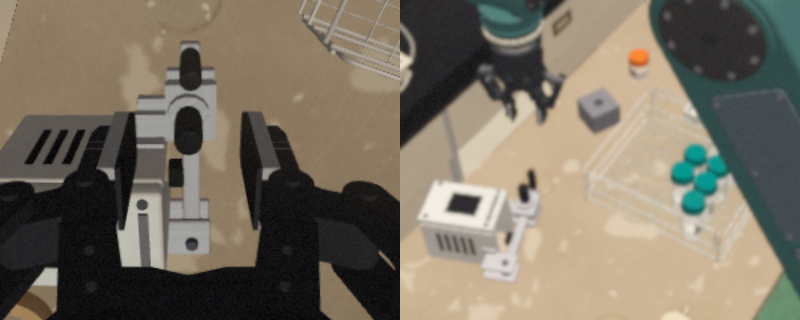

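The pin stands upright in the fork at px (188,130), with its collar on the top prong. The bar is shut, the stand is empty and the gripper touches nothing.

```bash
python3 -c "
from h import *
print(r.job_done())"
```

```text
the job is handed in; nothing more can be done
None
```

The job is handed in at about 35 s: the pack stands upright in the tray, the bar is swung shut, the pin is seated through the fork and bar, and the gripper touches nothing. I saw no bystander moved, though I did not re-measure them, and no verdict came back.

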